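# Right the measuring cylinder and lock it in its stand

### The job

The rinsed measuring cylinder is lying on the bench. Swing the keeper bar of its stand wide open, lift the top-heavy cylinder by its lip end so that the foot swings down and it hangs upright, and stand it gently on the stand's base, fully inside the fork. Let go of it, then swing the keeper bar fully shut in front of it so that it cannot topple, and leave everything else on the bench where it is.

Things in the scene. Friction and masses are not known exactly. Their poses are not given: they have to be found in the camera images.
- cylinder: 50 ml measuring cylinder, 210 mm tall, about 240 g, top-heavy: clear glass tube 26 mm across; grey six-sided foot, 48 mm across the flats, 55 across corners, 8 mm thick, collar to 22 mm; grey six-sided guard ring, same 48 mm; plain lip with a small spout. Origin: centre of the foot's underside; z runs along the tube to the lip. It starts lying on flats, axis level, 24 mm above the bench, lip towards the robot.
- cyl_grip (a point): Point on the tube's axis 182 mm above the underside, 28 mm below the top, between guard ring (142 to 152 mm) and lip: bare 26 mm tube; held here, the lip stays clear of the gripper when the tube hangs. Held hard (40 N) it about keeps its angle; eased to some 6 N, its foot swings down by its own weight, may stick up to 0.3 rad from plumb, and the tube slides some mm in the fingers.
- cyl_com (a point): The cylinder's centre of mass, on the tube's axis 111 mm above the underside.
- stand: The fixed stand: grey base plate 8 mm thick (x -95 to +70, y -65 to +65 mm in its frame), steel back plate at x = +45, white fork 118 to 130 mm above the bench. Origin on the bench below the seat; z up; the fork is open towards -x (robot's side). Foot and guard ring do not pass the slot: the tube enters from the open side, foot below the fork, ring above it.
- seat (a point): Where the centre of the foot's underside belongs: on the base plate, 8 mm above the bench, in the middle of the fork's slot. The slot is 34 mm wide (4 mm play to either side of the tube), its back face 17 mm behind the seat, its mouth flared to about 45 mm at 17 mm in front of it.
- keeper (a joint): Angle of the steel keeper bar about its upright pivot on the fork's left (+y) tine: 0 = shut across the fork's mouth (stop); grows as its free end swings out towards the robot; stop at 1.75 rad. Light friction (about 0.5 N at the grip); it stays where it is left.
- keeper_grip (a point): In the upright black round grip (14 mm across, 40 mm high) at the free end of the keeper bar, on its axis, 155 mm above the bench and 15 mm below its top. It turns with the bar, 130 mm from the pivot; shut, it lies on the -y side of the fork.
- keeper_hinge (a point): Point on the keeper's upright pivot axis, at the height of keeper_grip: 26 mm in front (-x) and 42 mm to the left (+y) of the seat in the stand's frame.
- wash_bottle: White wash bottle with a bent spout, 211 mm tall, 66 mm across, standing behind the work; bystander. Origin at the centre of its underside, z up.
- timer: Small white timer, 64 x 66 x 19 mm, lying near the front; bystander. Origin at the centre of its underside.
- petri_a: Loose petri dish, 92 mm across, 15 mm high, bystander. Origin at the centre of its underside.
- marker: Marker pen, 134 mm long, 12 mm thick, lying near the front; bystander. Origin under its middle.

How it is judged:
By the outcome, as a careful person would: the job done as asked, in the order asked, and still so for the second after the job is handed in, with the robot touching nothing.
It also fails if it takes over 72 s, if anything falls off the work surface, if the arm or the gripper's body presses on something with over 40 N, if the wrist force passes 120 N, or if a joint passes its speed limit or range.

### The arm

A 7-joint arm with a two-finger parallel gripper is mounted at the origin on a cart in front of the work surface, level with it; the furniture and walls round the work are solid. World frame = base frame: x ahead of the robot, y to its left, z up, the work surface at z = 0. Lengths are in m, angles in rad, forces in N, time in s.
With the tool pointing down it reaches from about 0.425 to 0.95 m from the base axis. Payload 4.7 kg.
Tool frame: the origin (TCP) lies on the centre line of the jaws, within the pads' length; the fingertips stand robot.nose_length ahead of it and the grasp point (between the pads) lies 8 mm behind it (robot.nose_length is the distance from the TCP to the fingertips, in m); z points along the fingers, y is the line along which they close (so a half turn about z gives the same grasp; the last joint's range is limited). The gripper opens to 85 mm and grips with 20 to 120 N. Pads are 22 mm wide; open, the fingers measure 114 mm over their backs; the gripper's body (76 mm by 85 mm) begins 54 mm behind the grasp point. The pads swing forward as they close: fully open they stand 13 mm farther back than shut.
Start: joints at [-1.268, 0.469, -0.049, 1.532, 0.024, 1.141, -0.082], TCP at [0.22, 0.638, 0.242] pointing down, gripper open.
Joint ranges: [-2.59, 2.59], [-0.33, 1.99], [-1.39, 1.29], [0.1, 2.45], [-1.04, 4.18], [0.21, 1.99], [-2.66, 2.66]. Speed limits (rad/s): [2.57, 2.57, 3.14, 3.14, 3.14, 3.14, 3.14].

### API

Orientations are given as [roll, pitch, yaw] about the fixed x, y, z axes, in that order (R = Rz(yaw) Ry(pitch) Rx(roll)).
In Python, from plant import robot gives the robot as it stands. Calls block until the motion is done:
- robot.goto(position, orientation): joint-space move of the TCP to a pose.
- robot.move_straight(position, vel=0.15, attitude=None, contact_N=None): straight line of the TCP; attitude=None keeps the orientation; vel is the mean speed in m/s. With contact_N (N) it stops when the force on the tool has changed by that much, and returns True; else False.
- robot.move_joints(angles): joint-space move.
- robot.grip(opening, strength=None): opening from 0.0 (shut) to 1.0 (fully open); strength is the grip in N (None keeps the last); returns when the fingers have stopped.
- robot.sleep(seconds).
- robot.inverse_kinematics(position, orientation): joint angles nearest the present ones, or None.
- robot.sense(): the state.
- robot.grab_frame(name): name is "scene" or "top"; returns a dict with "image" (420x560x3 uint8, red, green, blue), "range_z" (420x560 float32, m along the optical axis (not along the pixel's ray), 0 where there is no reading), "fx", "fy", "cx", "cy" (pixels), "dist_coeffs" ([k1, k2, p1, p2, k3] as OpenCV has them; the pictures are not rectified), "R" (3x3) and "t" (3): a world point X has camera coordinates R X + t. Camera axes: x right, y down, z forward; pixel columns grow to the right and rows downward; lengths in m; the calibration is good to about 2 mm. A picture is of the moment at which its call begins.
A pose or a line that the arm cannot do raises robot.IKError and nothing moves.
- robot.close_job(): hands the job in; it is judged then, once.
The state is a dict: "t": time; "joint_pos": joint angles; "joint_velocities": joint speeds; "effort": joint torques, N m; "tcp_pos": TCP position; "tcp_rot": TCP orientation; "wrist_force": force on the tool from outside, world axes, zero at the start; "torque": the same for the moment, N m; "opening": opening from 0.0 (shut) to 1.0 (fully open); "gripper_force": force on a finger pad.
Only numpy, scipy, OpenCV 4.12 (cv2) and the standard library are available. Lean on these libraries where they do the work, as an engineer would, in place of code of your own. Each camera call takes 0.05 s, during which the arm holds its last target. There are 200 camera calls.

## Working session

There is one attempt and no reset: what is moved stays moved. The work goes in short steps, each a Python script; the robot and the scene stay as the last script left them, time stands still between calls to the robot, and variables do not carry over. Pictures are saved under pics/ and viewed, at most 10 in all, crops included, and the job is handed in when it is done.

```bash
ls; mkdir -p pics; python3 - <<'E'
from plant import robot
import cv2,numpy as np,pickle
fs={n:robot.grab_frame(n) for n in("scene","top")}
pickle.dump(fs,open('f0.pkl','wb'))
for n,f in fs.items():
    cv2.imwrite(f'pics/{n}0.png',f['image'][...,::-1]); print(n,f['fx'],f['fy'],f['cx'],f['cy'],f['dist_coeffs'],f['R'],f['t'],(f['range_z']>0).mean())
print(robot.nose_length,robot.sense())
E
```

```text
pics
scene 441.3954670050771 441.3954670050771 281.46071652658605 204.55823869923583 [-0.07553393  0.          0.          0.          0.        ] [[-0.9133968   0.40684152  0.01364778]
 [ 0.32288003  0.74449809 -0.58435527]
 [-0.24790073 -0.52934164 -0.81138318]] [ 0.56007576 -0.0565251   1.06766817] 0.9959311224489796
top 433.18314903960663 433.18314903960663 277.7226718088595 196.93717686503487 [-0.0307397  0.         0.         0.         0.       ] [[-0.01877427 -0.99973766 -0.01312005]
 [-0.99785531  0.01955871 -0.06246791]
 [ 0.06270813  0.01191912 -0.99796073]] [-0.07141641  0.57891347  1.13581666] 0.9960586734693877
0.011 {'t': 0.1, 'joint_pos': array([-1.26792745,  0.46940669, -0.04863727,  1.53354267,  0.02408868,
        1.14100695, -0.0823118 ]), 'joint_velocities': array([-0.00161981, -0.00211434, -0.00225826, -0.00371044, -0.0005439 ,
       -0.00139125,  0.00062783]), 'effort': array([ 2.57276051e-04, -5.11512208e+01, -4.72116459e-02, -2.38391823e+01,
        1.07500702e-02,  4.28365805e-03,  4.91212084e-07]), 'tcp_pos': array([0.2196564 , 0.63773833, 0.24134899]), 'tcp_rot': array([-3.13981416e+00,  3.14858605e-05,  2.80987336e+00]), 'wrist_force': array([-0.16286271, -0.6386919 , -0.37024596]), 'torque': array([-0.05117183,  0.00766608, -0.00277091]), 'gripper_force': 0.0, 'opening': 0.9978735241081017}
```

View pics/scene0.png

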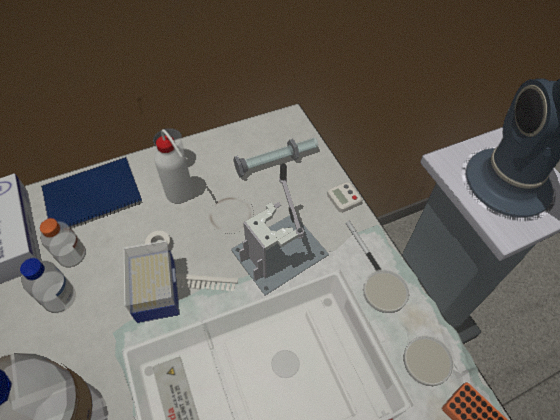

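View pics/top0.png

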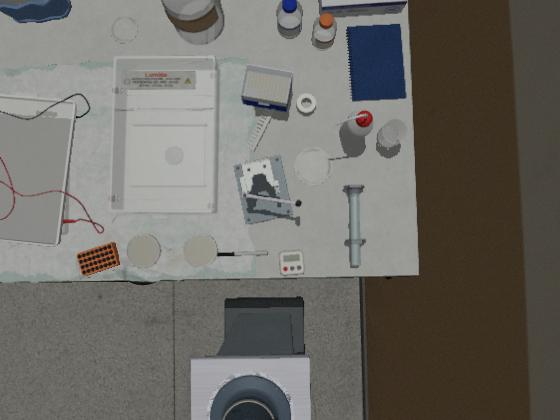

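The scene view shows the cylinder at (240–315,145–165), the stand at about (280,240) with its black keeper grip at (283,172), the timer at (345,196) and the wash bottle at (173,170). The top view shows the cylinder with its foot at (354,187) and lip at (355,265), and the stand at (262,190) with its grip at (298,203). Next I'll zoom in on the stand and cylinder.

```bash
cat > h.py <<'E'
import numpy as np,cv2,pickle
def ray(f,uv):
    K=np.array([[f['fx'],0,f['cx']],[0,f['fy'],f['cy']],[0,0,1]])
    n=cv2.undistortPoints(np.float64(uv).reshape(-1,1,2),K,np.float64(f['dist_coeffs'])).reshape(-1,2)
    d=np.c_[n,np.ones(len(n))]@f['R']; return -f['R'].T@f['t'],d
def plane(f,uv,z):
    c,d=ray(f,uv); return c+d*((z-c[2])/d[:,2])[:,None]
def tri(fa,ua,fb,ub):
    (ca,da),(cb,db)=ray(fa,[ua]),ray(fb,[ub]); da,db=da[0],db[0]
    s=np.linalg.lstsq(np.c_[da,-db],cb-ca,rcond=None)[0]; p,q=ca+s[0]*da,cb+s[1]*db
    return (p+q)/2,np.linalg.norm(p-q)
def cloud(f):
    v,u=np.mgrid[:420,:560]; c,d=ray(f,np.stack([u,v],-1).reshape(-1,2)); 
    P=c+d*f['range_z'].reshape(-1,1); P[f['range_z'].ravel()==0]=np.nan
    return P.reshape(420,560,3)
def world2px(f,X):
    K=np.array([[f['fx'],0,f['cx']],[0,f['fy'],f['cy']],[0,0,1]])
    return cv2.projectPoints(np.float64(X).reshape(-1,1,3),cv2.Rodrigues(f['R'])[0],f['t'],K,np.float64(f['dist_coeffs']))[0].reshape(-1,2)
E
python3 - <<'E'
from h import *
fs=pickle.load(open('f0.pkl','rb'))
a=fs['top']['image'][145:285,225:385,::-1]; b=fs['scene']['image'][130:300,220:360,::-1]
cv2.imwrite('pics/crop_t.png',cv2.resize(a,None,fx=4,fy=4,interpolation=cv2.INTER_CUBIC).copy())
cv2.imwrite('pics/crop_s.png',cv2.resize(b,None,fx=3.5,fy=3.5,interpolation=cv2.INTER_CUBIC))
P=cloud(fs['top'])
print(np.round(P[150:240:6,232:312:6,2]*1000).astype(int))
E
```

```text
[[  6   3   3   5  -1  -1  -3   3   0   1   0   1   4  -1]
 [  8   4   1   6   1   1   1   8   0  -2  -1   0   2   0]
 [  7   4   4 132 128 132 129   8   8  -2   1  -1   1   1]
 [  5   6 130 128 130 129 132   4   9  -1  -2  -2  -1   4]
 [  5   8 128 128 118   7 130   5   9   4  -1  -3   3  -1]
 [  5   7 129 135   5   6 130 131   7   1   0   0   5   2]
 [ 11  12 130 131   8   7   8   8   6  11  -6  -2  -3   0]
 [  5   2 131   6  11  10   8   8   6   9  -1  -2  -1   2]
 [  4  11 122   9   5 131 128 128   9   6  -4   0   1   1]
 [  3   3   9  11   4  11   5  11   8   8  -2 171  -2  -2]
 [  4   3   6   7  13   9   4   8   9   7  -2  -1   1  -3]
 [  2   4   8   8   6   7  -1   6   9  -3  -3  -2  -4  -1]
 [  6   2   3   9  -2   1   2   1   2  -1   1   1   1   1]
 [  2   1  -1   1   4   0  -2  -1  -3  -1  -5  -4   0   0]
 [  1   3   3   1  -1  -1   4   0  -1  -3  -2   1   0   1]]
```

View pics/crop_t.png

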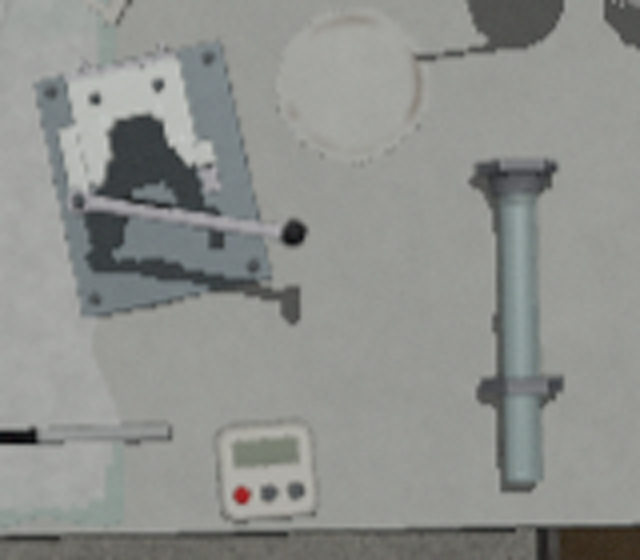

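View pics/crop_s.png

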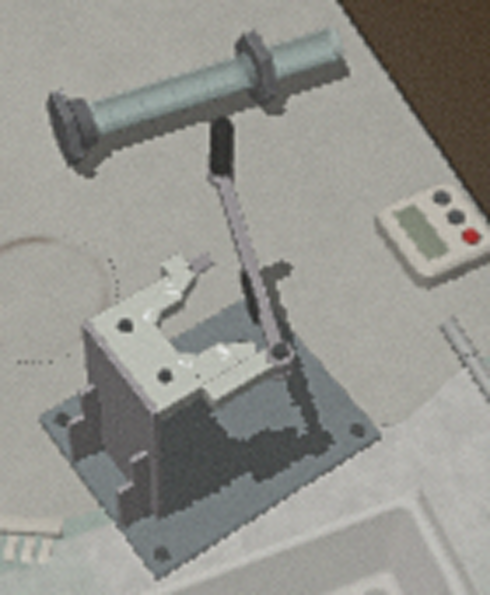

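The top crop shows the stand plate's corners at (35,85), (220,42), (85,316) and (270,275). The keeper pivot is at (80,203) and the grip top at (293,232), so the bar is partly open. The tube's centreline runs from (517,180) to (521,487). The scene crop shows the pivot at (279,352), the grip top at (222,122) and the ring at (257,68).

```bash
python3 - <<'E'
from h import *
np.set_printoptions(precision=4,suppress=True)
fs=pickle.load(open('f0.pkl','rb')); T,S=fs['top'],fs['scene']
ct=lambda u,v:(225+(u+.5)/4-.5,145+(v+.5)/4-.5)
cs=lambda u,v:(220+(u+.5)/3.5-.5,130+(v+.5)/3.5-.5)
C=plane(T,[ct(35,85),ct(220,42),ct(85,316),ct(270,275)],.008)[:,:2]
C2=plane(S,[cs(158,578),cs(40,418),cs(381,437)],.008)[:,:2]
print('corners top',C.tolist(),'scene TL,TR,BL',C2.tolist())
M=np.array([[.07,.065],[.07,-.065],[-.095,.065],[-.095,-.065]])
def fit(A,B):
    a,b=A-A.mean(0),B-B.mean(0); th=np.arctan2((a[:,0]*b[:,1]-a[:,1]*b[:,0]).sum(),(a*b).sum())
    R=np.array([[np.cos(th),-np.sin(th)],[np.sin(th),np.cos(th)]]); t=B.mean(0)-R@A.mean(0); return th,t,np.abs(A@R.T+t-B).max()
print(fit(M,C)); print(fit(M[:3],C2))
print(fit(np.r_[M,M[:3]],np.r_[C,C2]))
print('pivot',tri(T,ct(79,202),S,cs(279,352)))
print('griptop',tri(T,ct(293,232),S,cs(222,124)))
print('ring',tri(T,ct(520,386),S,cs(257,68)))
P=cloud(T); R=P[180:270,340:370]; R=R[(R[...,2]>.014)&(R[...,2]<.08)]
for x in np.arange(.37,.62,.01):
    q=R[abs(R[:,0]-x)<.005]
    if len(q): print(round(x,3),len(q),'y',q[:,1].min().round(4),q[:,1].max().round(4),np.median(q[:,1]).round(4),'z95',np.percentile(q[:,2],95).round(3))
P=cloud(S); R=P[125:185,225:325].reshape(-1,3); R=R[(R[...,2]>.014)&(R[...,2]<.08)&(R[:,1]<-.2)]
for x in np.arange(.37,.62,.02):
    q=R[abs(R[:,0]-x)<.005]
    if len(q): print('S',round(x,3),len(q),'y',q[:,1].min().round(4),q[:,1].max().round(4),np.median(q[:,1]).round(4),'z95',np.percentile(q[:,2],95).round(3))
E
```

```text
corners top [[0.6644720040953588, 0.03584352087758491], [0.6911167165645984, -0.08966009179543456], [0.5081155746165836, 0.004229059275564398], [0.5331924190894135, -0.12012805557723241]] scene TL,TR,BL [[0.665449912805488, 0.035333594747888886], [0.6905817011567457, -0.09005985693469526], [0.5063150798278435, 0.004699441682351313]]
(np.float64(0.19853265907725767), array([ 0.6115, -0.04  ]), np.float64(0.0028116134886234656))
(np.float64(0.19271126488183327), array([ 0.6102, -0.0408]), np.float64(0.001795821439668277))
(np.float64(0.1964719372262876), array([ 0.611 , -0.0404]), np.float64(0.003000025294859765))
pivot (array([ 0.5764, -0.0044,  0.1347]), np.float64(0.0009650713948524933))
griptop (array([ 0.5539, -0.1306,  0.1743]), np.float64(0.0006112249203938625))
ring (array([ 0.457 , -0.2816,  0.0295]), np.float64(8.874128667919516e-05))
0.4 30 y -0.2935 -0.2705 -0.2812 z95 0.04
0.41 39 y -0.2946 -0.2704 -0.2823 z95 0.038
0.42 40 y -0.2953 -0.271 -0.2818 z95 0.039
0.43 40 y -0.2958 -0.2713 -0.2819 z95 0.04
0.44 40 y -0.297 -0.2714 -0.2822 z95 0.039
0.45 35 y -0.3099 -0.2571 -0.2
[... 498 characters left out ...]
-0.2937 -0.2707 -0.282 z95 0.039
0.58 37 y -0.2937 -0.2684 -0.28 z95 0.041
0.59 50 y -0.2995 -0.2656 -0.2794 z95 0.044
0.6 79 y -0.308 -0.2581 -0.2807 z95 0.05
0.61 10 y -0.2999 -0.269 -0.28 z95 0.05
S 0.39 7 y -0.2934 -0.2735 -0.2757 z95 0.036
S 0.41 39 y -0.2949 -0.272 -0.2779 z95 0.038
S 0.43 41 y -0.2945 -0.272 -0.278 z95 0.039
S 0.45 32 y -0.2978 -0.2587 -0.2705 z95 0.051
S 0.47 43 y -0.2941 -0.2711 -0.2779 z95 0.038
S 0.49 42 y -0.2941 -0.2719 -0.2777 z95 0.039
S 0.51 41 y -0.2961 -0.2721 -0.2795 z95 0.038
S 0.53 40 y -0.2913 -0.2723 -0.2768 z95 0.038
S 0.55 42 y -0.2962 -0.2706 -0.2782 z95 0.039
S 0.57 44 y -0.2961 -0.2714 -0.278 z95 0.038
S 0.59 54 y -0.2997 -0.2658 -0.2747 z95 0.044
```

```bash
cat >> h.py <<'E'
pi=np.pi
SEAT=np.array([.611,-.0404]); YAW=.196; PIV=np.array([.5769,-.0044])
GR=np.array([.5539,-.1306])
def shead(th): return YAW-pi/2-th
def kgrip(th): h=shead(th); return PIV+.13*np.array([np.cos(h),np.sin(h)])
def kyaw(th): return (shead(th)+pi)   # pads tangential
def swing(robot,a,b,n,z,vel=.12):
    for th in np.linspace(a,b,n+1)[1:]:
        robot.move_straight([*kgrip(th),z],vel=vel,attitude=[pi,0,kyaw(th)])
E
python3 - <<'E'
from h import *
from plant import robot
np.set_printoptions(precision=3,suppress=True)
d=GR-PIV; th0=YAW-pi/2-np.arctan2(d[1],d[0]); print('th0',th0,np.linalg.norm(d),kgrip(th0))
# IK feasibility
for th in (th0,1.0,1.72,0): print(th,kgrip(th),robot.inverse_kinematics([*kgrip(th),.152],[pi,0,kyaw(th)]))
for y in (0,pi): print('cyl',robot.inverse_kinematics([.422,-.283,.016],[pi,0,y]), robot.inverse_kinematics([*SEAT,.19],[pi,0,y+YAW]),robot.inverse_kinematics([.46,-.07,.25],[pi,0,y+YAW]))
robot.goto([*kgrip(th0),.24],[pi,0,kyaw(th0)])
robot.grip(.45,20)
robot.move_straight([*kgrip(th0),.152],vel=.12)
robot.grip(0,20); s=robot.sense(); print(s['t'],s['opening'],s['gripper_force'],s['wrist_force'])
swing(robot,th0,1.73,9,.152)
s=robot.sense(); print(s['t'],s['opening'],s['tcp_pos'],s['wrist_force'])
E
```

```text
th0 0.3762718514623964 0.12827875895876137 [ 0.554 -0.132]
0.3762718514623964 [ 0.554 -0.132] [-0.468  0.512  0.854  1.918 -0.479  0.929  0.44 ]
1.0 [ 0.483 -0.095] [-0.618  0.389  0.916  2.091 -0.412  0.85  -0.264]
1.72 [ 0.447 -0.01 ] [-0.821  0.287  0.897  2.185 -0.314  0.799 -1.245]
0 [ 0.602 -0.132] [-0.375  0.553  0.737  1.802 -0.445  0.96   0.746]
cyl [-0.157  0.727  0.908  2.14  -0.908  0.727 -0.201] [-0.537  0.497  0.745  1.778 -0.389  1.019 -1.019] [-0.765  0.14   0.926  2.038 -0.131  1.023 -1.149]
cyl [ 0.107  0.579  0.518  2.127 -0.532  0.563  2.585] [-0.293  0.431  0.39   1.765 -0.192  0.983  1.938] [-0.507  0.116  0.627  2.029 -0.08   1.02   1.925]
4.7917 0.15619229750660213 21.565724909305573 [-0.608 -0.82   3.896]
7.6417 0.15261929661381682 [ 0.447 -0.009  0.153] [-3.208  0.982 10.043]
```

```bash
python3 - <<'E'
from h import *
from plant import robot
np.set_printoptions(precision=3,suppress=True)
robot.grip(.5,20)
robot.move_straight([*kgrip(1.73),.25],vel=.2)
robot.grip(.65)
robot.goto([.422,-.283,.12],[pi,0,0])
f=robot.grab_frame('top'); g=robot.grab_frame('scene'); pickle.dump({'top':f,'scene':g},open('f1.pkl','wb'))
robot.move_straight([.422,-.283,.017],vel=.1)
robot.grip(0,40); s=robot.sense(); print(s['t'],s['opening']*85,s['gripper_force'],s['wrist_force'],s['tcp_pos'])
robot.move_straight([.44,-.283,.23],vel=.12)
s=robot.sense(); print(s['t'],s['opening']*85,s['gripper_force'],s['wrist_force'],s['torque'])
g=robot.grab_frame('scene'); t=robot.grab_frame('top');pickle.dump({'top':t,'scene':g},open('f2.pkl','wb'))
im=np.vstack([f['image'][150:280,220:380],t['image'][150:280,220:380]])[...,::-1]
im=np.hstack([cv2.resize(im,(320,520)),cv2.resize(g['image'][60:300,180:380,::-1],(433,520))])
cv2.imwrite('pics/lift.png',im)
E
```

```text
11.7833 24.379142304116595 38.93771052360535 [-0.207  0.411  3.313] [ 0.422 -0.283  0.017]
13.7167 24.764535886168446 39.26391363143921 [-0.17   0.339 -2.448] [-0.01   0.13   0.041]
```

View pics/lift.png

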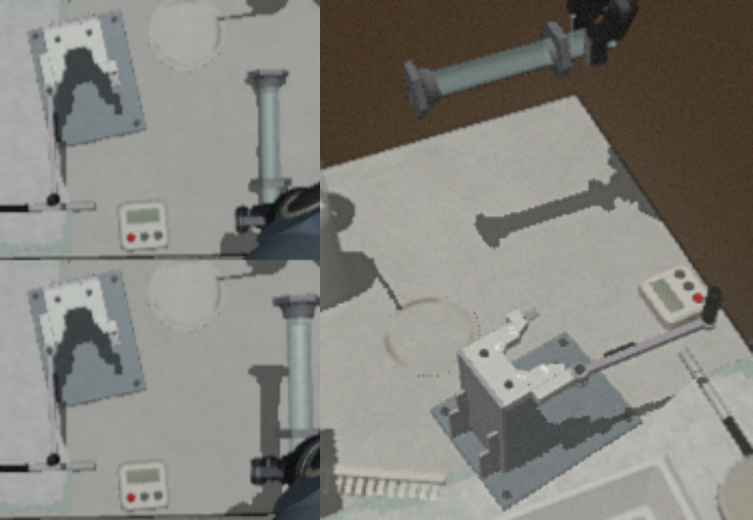

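The keeper bar is wide open, with its grip at (710,305) in the right panel. The cylinder is lifted and level, its foot at (425,88). Next I ease the grip in small steps.

```bash
python3 - <<'E'
from h import *
from plant import robot
np.set_printoptions(precision=3,suppress=True)
for st in (20,10,6):
    try: robot.grip(0,st)
    except Exception as e: print(st,repr(e)); break
    robot.sleep(.4)
    s=robot.sense(); print(st,s['t'],s['opening']*85,s['gripper_force'],s['wrist_force'],s['torque'])
g=robot.grab_frame('scene'); t=robot.grab_frame('top');pickle.dump({'top':t,'scene':g},open('f3.pkl','wb'))
cv2.imwrite('pics/ease.png',np.hstack([cv2.resize(g['image'][60:260,200:400,::-1],(400,400)),cv2.resize(t['image'][150:290,300:440,::-1],(400,400))]))
E
```

```text
20 14.4333 24.56831519027584 39.263402223587036 [ 0.711 -1.046 -1.545] [0.027 0.165 0.02 ]
10 15.05 24.611246021150965 39.2635452747345 [ 0.729  0.077 -1.11 ] [ 0.021  0.198 -0.041]
6 15.6667 24.59053096606366 39.26367223262787 [ 0.004  0.378 -2.021] [ 0.025  0.13  -0.053]
```

View pics/ease.png

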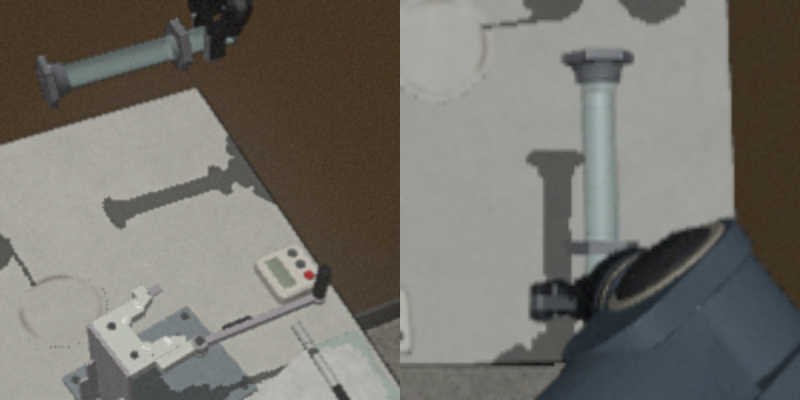

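The cylinder is still level (left panel: foot at (48,80)), because lowering the strength alone doesn't ease the grip. I'll use tiny opening steps and watch the pad force.

```bash
python3 - <<'E'
from h import *
from plant import robot
np.set_printoptions(precision=3,suppress=True)
o=robot.sense()['opening']
for k in (-.06,-.04,-.03,-.02,-.015,-.01,-.005,0,.003,.006,.009,.012,.015):
    robot.grip(o+k,6)
    s=robot.sense(); print(k,s['t'],s['opening']*85,s['gripper_force'],s['wrist_force'][2],s['torque'])
    if s['gripper_force']<9: break
robot.sleep(.3); s=robot.sense(); print(s['gripper_force'],s['torque'])
E
```

```text
-0.06 15.9833 24.765639186079813 39.26370978355408 -2.337107966420489 [-0.     0.14   0.039]
-0.04 16.2 24.65239480803728 39.263566732406616 -1.9442727355042217 [-0.003  0.118 -0.001]
-0.03 16.4167 24.797490452984576 39.26361680030823 -2.7171745170156303 [-0.02   0.144 -0.02 ]
-0.02 16.6333 24.722985723241987 39.26356315612793 -1.6558156849059396 [-0.032  0.182  0.018]
-0.015 16.85 24.73459374253147 39.263867139816284 -2.5579986801018704 [0.013 0.189 0.012]
-0.01 17.0667 24.55962134214718 39.2636114358902 -2.308909712139557 [0.019 0.134 0.013]
-0.005 17.2833 24.45811662850925 39.26378309726715 -2.2253081100250416 [-0.036  0.139  0.015]
0 17.5 24.733431225941814 29.782682955265045 -2.585377312997263 [-0.014  0.19  -0.025]
0.003 17.7167 25.104009940080957 21.831323504447937 -2.0373719114576705 [-0.01   0.162 -0.019]
0.006 17.9333 25.226158579914017 14.49311301112175 -2.4201074461679277 [0.005 0.111 0.005]
0.009 18.15 25.540186572243183 9.93448868393898 -1.9864346438891562 [-0.007  0.273 -0.005]
0.012 18.3667 25.56916872043538 1.6541552357375622 -2.1726680146839845 [-0.006  0.052 -0.017]
0.0 [ 0.026  0.039 -0.014]
```

```bash
python3 - <<'E'
from h import *
from plant import robot
np.set_printoptions(precision=3,suppress=True)
robot.grip(0,40)
s=robot.sense(); print(s['t'],s['opening']*85,s['gripper_force'],s['wrist_force'],s['torque'])
g=robot.grab_frame('scene'); t=robot.grab_frame('top');pickle.dump({'top':t,'scene':g},open('f4.pkl','wb'))
cv2.imwrite('pics/ease2.png',np.hstack([cv2.resize(g['image'][60:260,200:400,::-1],(400,400)),cv2.resize(t['image'][150:290,300:440,::-1],(400,400))]))
E
```

```text
19.0333 0.1613061053915844 0.0 [ 0.303 -1.021 -0.129] [ 0.04  -0.03  -0.045]
```

View pics/ease2.png

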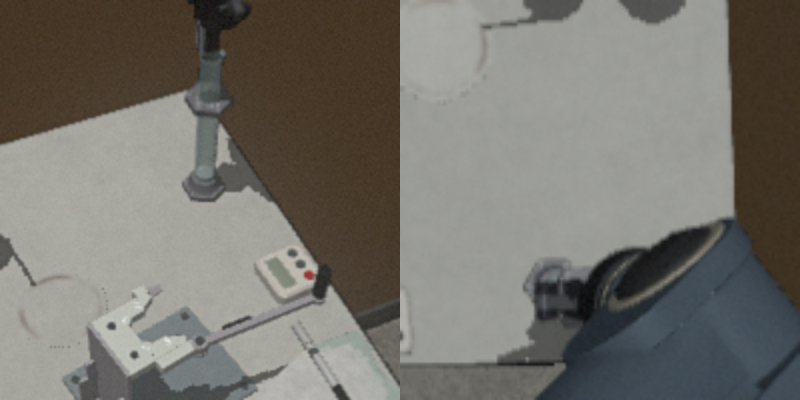

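The cylinder slid out after swinging plumb and now stands upright on the bench (left panel: foot at (204,188), ring at (208,102)), directly below the jaws. I'll locate it and re-grasp it at the same height.

```bash
python3 - <<'E'
from h import *
from plant import robot
np.set_printoptions(precision=4,suppress=True)
for _ in range(1):
    g=robot.grab_frame('scene'); P=cloud(g)[60:170,285:325].reshape(-1,3)
    c=-g['R'].T@g['t']
    for a,b,r in((.0,.01,.026),(.03,.07,.013),(.07,.13,.013),(.142,.152,.026),(.16,.205,.013)):
        q=P[(P[:,2]>a)&(P[:,2]<b)&(abs(P[:,0]-.44)<.08)&(abs(P[:,1]+.283)<.08)]
        if a==0: continue
        # axis: lateral mid of extent + view-direction: nearest surface + r
        m=np.median(q,0); v=(m-c)[:2]; v/=np.linalg.norm(v); w=np.array([-v[1],v[0]])
        l=q[:,:2]@w; d=q[:,:2]@v; lm=(np.percentile(l,3)+np.percentile(l,97))/2
        ax=lm*w+(np.percentile(d,15)+r)*v
        print(a,b,len(q),'width',np.ptp(l),'axis',ax)
print(robot.sense()['tcp_pos'],P[np.isfinite(P[:,0])&(abs(P[:,0]-.44)<.06)&(abs(P[:,1]+.283)<.06)][:,2].max())
im=g['image'][130:175,280:330]; 
E
```

```text
0.03 0.07 121 width 0.02601500584636951 axis [ 0.4311 -0.2839]
0.07 0.13 200 width 0.026083079253139907 axis [ 0.431  -0.2843]
0.142 0.152 95 width 0.052130375548717356 axis [ 0.4277 -0.2853]
0.16 0.205 214 width 0.025636503495946483 axis [ 0.4302 -0.2838]
[ 0.44  -0.283  0.23 ] 0.3177312379922106
```

```bash
cat >> h.py <<'E'
def axis(g,xy,bands,tol=.06):
    P=cloud(g).reshape(-1,3); c=-g['R'].T@g['t']; out=[]
    P=P[(abs(P[:,0]-xy[0])<tol)&(abs(P[:,1]-xy[1])<tol)]
    for a,b,r in bands:
        q=P[(P[:,2]>a)&(P[:,2]<b)]; m=np.median(q,0); v=(m-c)[:2]; v/=np.linalg.norm(v); w=np.array([-v[1],v[0]])
        l=q[:,:2]@w; d=q[:,:2]@v; out.append((np.percentile(l,3)+np.percentile(l,97))/2*w+(np.percentile(d,15)+r)*v)
    return np.array(out)
E
python3 - <<'E'
from h import *
from plant import robot
np.set_printoptions(precision=4,suppress=True)
robot.grip(.6,40)
G=np.array([.432,-.284])
robot.move_straight([*G,.23],vel=.1)
robot.move_straight([*G,.174],vel=.08)
robot.grip(0,40); s=robot.sense(); print(s['t'],s['opening']*85,s['gripper_force'],s['wrist_force'],s['tcp_pos'])
robot.move_straight([*G,.24],vel=.1)
s=robot.sense(); print(s['wrist_force'],s['torque'])
u=np.array([np.cos(YAW),np.sin(YAW)]); A=SEAT-.145*u
print('A',A)
robot.move_straight([.46,-.2,.245],vel=.12)
robot.move_straight([*A,.245],vel=.12,attitude=[pi,0,YAW])
robot.move_straight([*A,.194],vel=.1)
s=robot.sense(); print(s['t'],s['tcp_pos'],s['gripper_force'])
g=robot.grab_frame('scene'); t=robot.grab_frame('top'); pickle.dump({'top':t,'scene':g},open('f5.pkl','wb'))
print(axis(g,A,((.055,.085,.013),(.085,.15,.013),(.19,.22,.013)),.05))
cv2.imwrite('pics/pre.png',np.hstack([cv2.resize(g['image'][100:300,220:420,::-1],(400,400)),cv2.resize(t['image'][130:270,200:340,::-1],(400,400))]))
E
```

```text
21.1667 25.003828169126862 39.14193391799927 [-0.9735  0.2675  4.0495] [ 0.4323 -0.284   0.1745]
[ 0.1865 -0.1727 -1.6871] [ 0.0351  0.0022 -0.0663]
A [ 0.4688 -0.0686]
24.775 [ 0.4691 -0.0691  0.1943] 39.35122311115265
[[ 0.4686 -0.0696]
 [ 0.4687 -0.0699]
 [ 0.4739 -0.065 ]]
```

View pics/pre.png

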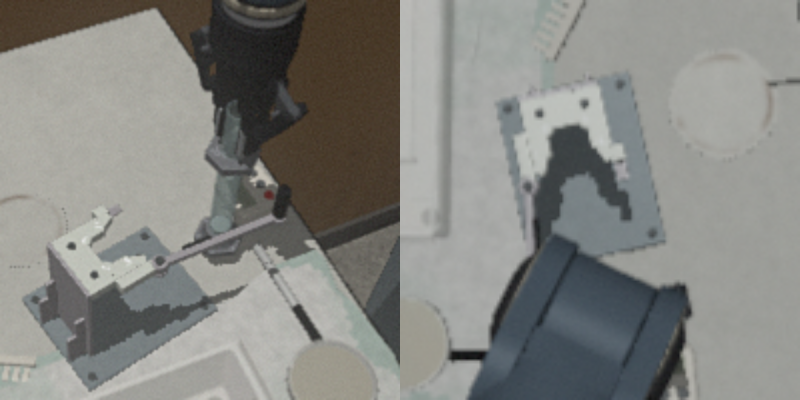

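The tube hangs plumb in front of the fork (left panel: foot at (218,238), ring at (228,158)), and its axis coincides with the TCP. Next step is inserting it, lowering it and releasing.

```bash
python3 - <<'E'
from h import *
from plant import robot
np.set_printoptions(precision=4,suppress=True)
c=robot.move_straight([*SEAT,.194],vel=.08,contact_N=8)
s=robot.sense(); print(c,s['t'],s['tcp_pos'],s['wrist_force'],s['torque'])
if not c:
    c=robot.move_straight([*SEAT,.178],vel=.03,contact_N=5)
    s=robot.sense(); print(c,s['t'],s['tcp_pos'],s['wrist_force'],s['torque'])
g=robot.grab_frame('scene'); pickle.dump({'scene':g},open('f6.pkl','wb'))
print(axis(g,SEAT,((.14,.148,.013),(.165,.2,.013)),.04))
cv2.imwrite('pics/seat.png',cv2.resize(g['image'][100:300,200:400,::-1],(600,600)))
E
```

```text
False 26.8417 [ 0.6107 -0.0405  0.1941] [ 0.0661 -0.0164 -1.5561] [-0.0148  0.0329 -0.034 ]
True 27.275 [ 0.611  -0.0403  0.1822] [-1.1785 -1.0926  3.1609] [-0.0536  0.1348 -0.0408]
  return _methods._mean(a, axis=axis, dtype=dtype,
  ret = um.true_divide(
Traceback (most recent call last):
  File "h.py", line 33, in axis
    l=q[:,:2]@w; d=q[:,:2]@v; out.append((np.percentile(l,3)+np.percentile(l,97))/2*w+(np.percentile(d,15)+r)*v)
                                          ~~~~~~~~~~~~~^^^^^
IndexError: index -1 is out of bounds for axis 0 with size 0
```

```bash
python3 - <<'E'
from h import *
from plant import robot
np.set_printoptions(precision=4,suppress=True)
for o in (.305,.33,.55): robot.grip(o,20)
robot.move_straight([*SEAT,.27],vel=.1)
robot.move_straight([*(SEAT+[-.15,.04]),.27],vel=.2)
print(robot.sense()['t'])
robot.goto([*kgrip(1.73),.24],[pi,0,kyaw(1.73)])
print(robot.sense()['t'])
g=robot.grab_frame('scene'); t=robot.grab_frame('top'); pickle.dump({'scene':g,'top':t},open('f6.pkl','wb'))
cv2.imwrite('pics/seat.png',np.hstack([cv2.resize(g['image'][130:300,210:380,::-1],(400,400)),cv2.resize(t['image'][130:260,210:340,::-1],(400,400))]))
E
```

```text
30.0417
30.3083
```

View pics/seat.png

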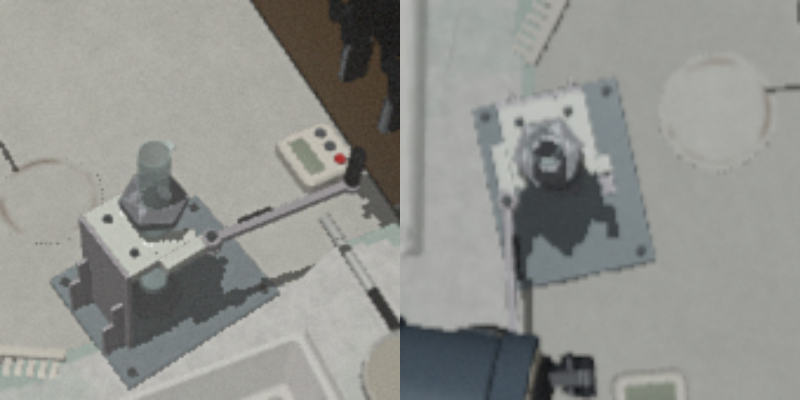

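The cylinder stands upright in the fork (left panel: lip at (155,155), ring at (153,205); right panel: tube at (547,155)). Next I swing the keeper shut.

```bash
python3 - <<'E'
from h import *
from plant import robot
np.set_printoptions(precision=4,suppress=True)
robot.grip(.45,20)
robot.move_straight([*kgrip(1.73),.153],vel=.12)
robot.grip(0,20); s=robot.sense(); print(s['t'],s['opening']*85)
swing(robot,1.73,.05,11,.153)
c=robot.move_straight([*kgrip(-.05),.153],vel=.03,attitude=[pi,0,kyaw(0)],contact_N=7)
s=robot.sense(); d=s['tcp_pos'][:2]-PIV; print(c,s['t'],s['tcp_pos'],s['wrist_force'],'th',YAW-pi/2-np.arctan2(d[1],d[0]))
for o in (.2,.45): robot.grip(o,20)
p=robot.sense()['tcp_pos']; robot.move_straight([*p[:2],.27],vel=.12)
robot.goto([.45,-.2,.3],[pi,0,.5])
g=robot.grab_frame('scene'); t=robot.grab_frame('top'); pickle.dump({'scene':g,'top':t},open('f7.pkl','wb'))
cv2.imwrite('pics/end.png',np.hstack([cv2.resize(g['image'][130:300,210:380,::-1],(400,400)),cv2.resize(t['image'][130:260,210:340,::-1],(400,400))]))
print(robot.sense()['t'])
E
```

```text
31.8667 12.939381689560703
True 35.6917 [ 0.601  -0.131   0.1535] [-1.3435  0.4898  5.4377] th 0.007899093839522253
38.5083
```

View pics/end.png

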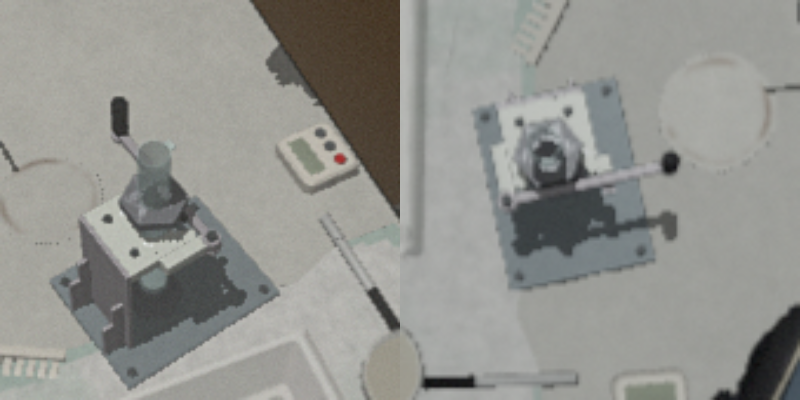

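The keeper is across the mouth (right panel: bar from (507,201) to grip (670,161)) and the cylinder is upright. The contact stop could have been an early trigger, so I'll push the grip with shut fingers to make sure it is on its stop.

```bash
python3 - <<'E'
from h import *
from plant import robot
np.set_printoptions(precision=4,suppress=True)
u=np.array([np.cos(YAW),np.sin(YAW)]); k=kgrip(0)
robot.grip(0,20)
B=k-.05*u
robot.goto([*B,.25],[pi,0,kyaw(0)])
robot.move_straight([*B,.155],vel=.12)
f0=robot.sense()['wrist_force']
c=robot.move_straight([*(k+.012*u),.155],vel=.04,contact_N=9)
s=robot.sense(); print(c,s['t'],(s['tcp_pos'][:2]-k)@u,s['wrist_force']-f0)
p=s['tcp_pos'][:2]-.04*u
robot.move_straight([*p,.155],vel=.1); robot.move_straight([*p,.28],vel=.15)
robot.goto([.45,-.2,.3],[pi,0,.5])
g=robot.grab_frame('scene'); t=robot.grab_frame('top')
o=pickle.load(open('f7.pkl','rb'))
for n,f in(('scene',g),('top',t)):
    i=f['image'].astype(int); m=(i.max(2)<60).astype(np.uint8)
    uv=world2px(f,[*k,.165])[0]; lab,_,st,ce=cv2.connectedComponentsWithStats(m); 
    j=1+np.argmin(np.linalg.norm(ce[1:]-uv,axis=1)); print(n,'expected',uv,'blob',ce[j],st[j])
    print(n,'max diff region',(np.abs(i-o[n]['image']).max(2)[140:250,230:300]>60).sum())
print(robot.sense()['t'])
E
```

```text
True 41.85 -0.021864619325220443 [-0.7609  0.0686 -0.2705]
scene expected [260.0807 175.2748] blob [260.5432 179.4815] [258 172   6  16  81]
scene max diff region 0
top expected [297.927  181.9312] blob [297.5417 182.375 ] [296 180   5   6  24]
top max diff region 0
44.55
```

```bash
python3 -c "
from plant import robot
print(robot.close_job())"
```

```text
the job is handed in; nothing more can be done
None
```

The job is handed in at about 45 s: the cylinder stands upright in the fork with the keeper shut on its stop and nothing else disturbed that I could see, but when I eased the grip it slid out and dropped about 55 mm onto the bench. It landed upright, so I re-gripped it there before seating it.

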